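# Swap the empty seed tin for the full one kept behind the jars

## Task

The open, empty seed tin on the round yellow sowing mat must be replaced by the full, green-lidded tin that stands behind the two tall jars. First stand both jars in the grey holding tray; while they wait there, put the empty tin in the terracotta saucer and the full tin in the middle of the sowing mat. Only then put each jar back centred on the coaster of its own colour, and keep jars and tins upright throughout.

Things in the scene. Friction and masses are not known exactly. Their poses are not given: they have to be found in the camera images.
- jar_red: Tall straight storage jar, diameter 52, height 130, about 0.25 kg; white body with a broad red band, red lid. Stands at the start on the coaster of its colour, in front of the green-lidded tin with only about 5 mm between them. Origin: centre of its underside; z up.
- jar_blue: Tall straight storage jar, diameter 52, height 130, about 0.25 kg; white body with a broad blue band, blue lid. Stands at the start on the coaster of its colour, in front of the green-lidded tin with only about 5 mm between them. Origin: centre of its underside; z up.
- tin_full: Full seed tin: round, diameter 50, height 45, about 0.12 kg, aluminium with a green lid. Starts at the back of the steel stand (its underside 3 above the bench), behind and between the two jars; 75 behind its centre is the stand's only wall, a lip 50 high. Origin: centre of its underside; z up.
- tin_empty: Empty seed tin: round aluminium tin without lid, open at the top, outer diameter 50, wall 2.5, height 45, about 0.06 kg. Starts on the yellow mat. Origin: centre of its underside; z up.
- coaster_red: Fixed red coaster, home of the red jar: disc of diameter 58, 3 thick, on a steel stand, with a flat tab 34 wide reaching 56 from the disc centre along its -x. Origin: centre of the disc's underside, 3 above the bench; the jar stands 3 above it. The blue coaster lies 86 away along its +y or -y (which side varies), leaving 34 between the jars; +x points to the back of the stand.
- coaster_blue: Fixed blue coaster, home of the blue jar: disc of diameter 58, 3 thick, on a steel stand, with a flat tab 34 wide reaching 56 from the disc centre along its -x. Origin: centre of the disc's underside, 3 above the bench; the jar stands 3 above it. The red coaster lies 86 away along its +y or -y (which side varies), leaving 34 between the jars; +x points to the back of the stand.
- holding_tray: Fixed grey open tray on the bench, outside 120 (its x) by 190 (its y), rim 12 high, walls and floor 4 thick: room for both jars side by side along its y. Origin: centre of its underside, so the inner floor is 4 above it.
- sowing_mat: Fixed round yellow mat on the bench, diameter 80, 4 thick. Origin: centre of its underside, so its top is 4 above it.
- empties_saucer: Fixed round terracotta saucer on the bench, inside diameter 74 at the floor widening to 82, outside 88, rim 12 high, floor 4 thick. Origin: centre of its underside, so its inner floor is 4 above it.

How it is judged:
By the outcome, as a careful person would: the job done as asked, in the order asked, and still so for the second after the job is handed in, with the robot touching nothing.
It also fails if it takes over 136 s, if anything falls off the work surface, if the arm or the gripper's body presses on something with over 40 N, if the wrist force passes 120 N, or if a joint passes its speed limit or range.

## Robot

A 6-joint arm with a two-finger parallel gripper is mounted at the origin on the work surface. World frame = base frame: x ahead of the robot, y to its left, z up, the work surface at z = 0. Lengths are in m, angles in rad, forces in N, time in s.
With the tool pointing down it reaches from about 0.425 to 0.925 m from the base axis. Payload 12.5 kg.
Tool frame: the origin (TCP) lies on the centre line of the jaws, within the pads' length; the fingertips stand 19 mm ahead of it and the grasp point (between the pads) is the TCP; z points along the fingers, y is the line along which they close (so a half turn about z gives the same grasp; the last joint's range is limited). The gripper opens to 85 mm and grips with 20 to 120 N. Pads are 22 mm wide; open, the fingers measure 114 mm over their backs; the gripper's body (76 mm by 85 mm) begins 54 mm behind the grasp point. The pads swing forward as they close: fully open they stand 13 mm farther back than shut.
Start: joints at [1.147, 0.491, 1.559, -0, 1.092, -0.106], TCP at [0.195, 0.594, 0.25] pointing down, gripper open.
Joint ranges: [-3.1, 3.1], [-0.84, 2.19], [0.05, 2.79], [-1.13, 4.28], [0.06, 2.93], [-2.69, 2.69]. Speed limits (rad/s): [2.22, 2.22, 2.79, 3.14, 3.14, 3.14].

## Interface

Orientations are given as a unit quaternion [w, x, y, z].
In Python, from rig import env, optics gives the robot as it stands. The module is installed in compiled form; this text tells all that it offers.
- The arm moves only by the tool step_arm, never from a script. Its argument "series" is a list of rows, each a list of 7 numbers: the shift along the world's x, y, z in m, then the turn, a rotation vector about the world's x, y, z in rad, then the finger opening in m, from 0 to 0.0854. A call has exactly 5 rows; each row shifts and turns the commanded pose from where the row before left it; what a row does not reach is not made up. A row lasts 1/8 s, in which the tool goes at most 62.5 mm and 10.7 degrees, less where a joint would pass 70% of its speed; a pose out of reach is approached as far as the arm can. A call with a gripper value outside its range is refused whole. The fingers move at their own pace and stop on an object; "force" is the grip in N (left out, the last holds). Time passes only in rows, so rows that do not move let the fingers close, or fill a call up. It gives the time, the measured TCP pose, the force, the opening and the grip force at its end, in the units of the state.
- env.read_state(): the state, without advancing time (a new reading comes with each control period).
- optics.get_image(name): name is "side" or "top"; returns a dict with "img" (420x560x3 uint8, blue, green, red), "z_map" (420x560 float32, m along the optical axis (not along the pixel's ray), 0 where there is no reading), "fx", "fy", "cx", "cy" (pixels), "pose" (4x4, takes a point from camera to world coordinates). Camera axes: x right, y up, looking along -z (the intrinsics and any distortion apply to the point x, -y, -z); pixel columns grow to the right and rows downward; lengths in m; the calibration is good to about 2 mm. A picture is of the moment at which its call begins.
- env.hand_in(): hands the job in; it is judged then, once.
The state is a dict: "time_s": time; "joints": joint angles; "joint_vel": joint speeds; "tau": joint torques, N m; "eef_pos": TCP position; "orientation": TCP orientation; "force": force on the tool from outside, world axes, zero at the start; "torque": the same for the moment, N m; "opening": opening from 0.0 (shut) to 1.0 (fully open); "finger_force": force on a finger pad.
Only numpy, scipy, OpenCV 4.12 (cv2) and the standard library are available. Lean on these libraries where they do the work, as an engineer would, in place of code of your own. Each camera call takes 0.05 s, during which the arm holds its last target. There are 200 camera calls.

## Working session

There is one attempt and no reset: what is moved stays moved. The work goes in short steps, Python scripts to look and compute and a tool call to move; the robot and the scene stay as the last step left them, time stands still between calls to the robot, and variables do not carry over. Pictures are saved under pics/ and viewed, at most 14 in all, crops included, and the job is handed in when it is done.

Besides the shell and the picture viewer there is one more tool, called after "Emit:" as name(argument=value, ...) on one line, values as JSON. step_arm: Moves the arm, as the interface text tells. Its arguments: {"type":"object","properties":{"series":{"type":"array"},"force":{"type":"number"}},"required":["series"]}

```bash
mkdir -p pics; cat > h.py <<'E'
import numpy as np, cv2
from rig import env, optics
def snap(n,f):
    d=optics.get_image(n); cv2.imwrite(f'pics/{f}.png',d['img']); np.savez(f'{f}.npz',**{k:v for k,v in d.items() if k!='name'}); return d
def world(d):
    z=d['z_map'].astype(float); v,u=np.indices(z.shape)
    p=np.stack([(u-d['cx'])/d['fx']*z,-(v-d['cy'])/d['fy']*z,-z,np.ones_like(z)],-1)
    return (p@d['pose'].T)[...,:3]
E
python3 - <<'E'
from h import *
for n in('top','side'):
    d=snap(n,n+'0'); print(d.keys(),d['fx'],d['cx'],d['cy']); print(d['pose'].round(3))
s=env.read_state();print(s)
E
```

```text
dict_keys(['img', 'z_map', 'fx', 'fy', 'cx', 'cy', 'pose']) 449.63720746908444 282.6777203862582 209.36040551292876
[[ 0.013  0.998 -0.062  0.496]
 [-1.     0.012 -0.017 -0.006]
 [-0.016  0.063  0.998  1.003]
 [ 0.     0.     0.     1.   ]]
dict_keys(['img', 'z_map', 'fx', 'fy', 'cx', 'cy', 'pose']) 388.1172539544663 277.10077682708123 211.36022183781827
[[ 0.992  0.106 -0.073  0.493]
 [-0.129  0.767 -0.628 -0.472]
 [-0.011  0.633  0.774  0.632]
 [ 0.     0.     0.     1.   ]]
{'time_s': 0.1, 'joints': array([ 1.14741745e+00,  4.91502447e-01,  1.55946079e+00, -7.12043922e-07,
        1.09167130e+00, -1.05611597e-01]), 'joint_vel': array([-0.00136894, -0.00083867, -0.00221053,  0.00143766, -0.00011391,
       -0.0028381 ]), 'tau': array([ 1.90430335e-03, -6.19445658e+01, -2.62029809e+01, -1.31628894e-04,
        2.84558344e-03, -2.08399382e-05]), 'eef_pos': array([0.19517934, 0.59352557, 0.2497593 ]), 'orientation': array([-1.35879984e-04,  1.58215821e-01,  9.87404417e-01, -5.02905276e-04]), 'force': array([-0.29740684, -0.13081679, -0.17820954]), 'torque': array([ 0.00942395, -0.0005486 , -0.02790378]), 'finger_force': 0.0, 'opening': 1.0041068470550523}
```

View pics/top0.png

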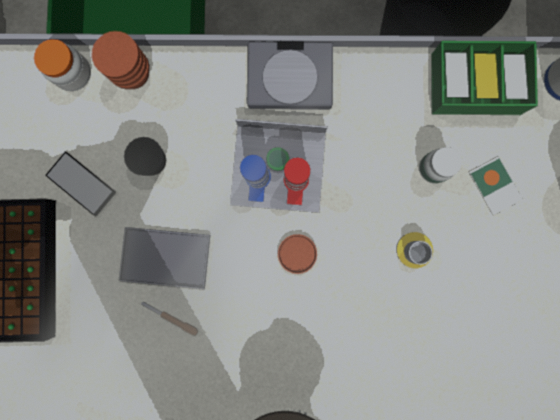

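View pics/side0.png

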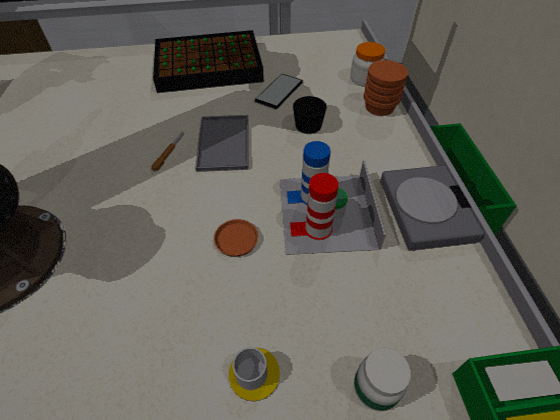

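The top view shows the tray (165,258), saucer (297,254), mat and empty tin (415,251), blue jar (253,165), red jar (297,170) and green tin (277,158). In the side view both jars are upright and the stand's wall is to the right, at about (370,205). Next I'll measure them.

```bash
cat >> h.py <<'E'
HUE={'red':((0,6),(174,180)),'blue':((105,125),),'green':((45,90),),'yellow':((22,32),),'terra':((3,14),)}
def cmask(img,c,smin=120,vmin=40):
    h=cv2.cvtColor(img,cv2.COLOR_BGR2HSV); m=np.zeros(h.shape[:2],bool)
    for a,b in HUE[c]: m|=(h[...,0]>=a)&(h[...,0]<=b)
    return m&(h[...,1]>smin)&(h[...,2]>vmin)
def box(m,u0,v0,u1,v1):
    r=np.zeros_like(m); r[v0:v1,u0:u1]=m[v0:v1,u0:u1]; return r
def disc(P,m,z0,z1):
    k=m&(P[...,2]>z0)&(P[...,2]<z1); p=P[k]
    if len(p)<10: return None
    (c,r)=cv2.minEnclosingCircle(p[:,:2].astype(np.float32)); h,_=cv2.convexHull(p[:,:2].astype(np.float32)),0
    M=cv2.moments(h); return len(p),'hullc',np.round([M['m10']/M['m00'],M['m01']/M['m00']],4),'enc',np.round(c,4),'r',round(r,4),'z',np.median(p[:,2]).round(4)
def planepix(d,z):
    "world xy of each pixel on plane z"
    v,u=np.indices(d['z_map'].shape); r=np.stack([(u-d['cx'])/d['fx'],-(v-d['cy'])/d['fy'],-np.ones(u.shape)],-1)@d['pose'][:3,:3].T
    o=d['pose'][:3,3]; return o+r*((z-o[2])/r[...,2])[...,None]
E
python3 - <<'E'
from h import *
for n in('top','side'):
    d=dict(np.load(n+'0.npz')); P=world(d); im=d['img']
    print(n,'bench z',np.median(P[...,2][(abs(P[...,2])<.02)]).round(4))
    B={'top':dict(j=(230,140,330,215),s=(270,230,325,280),m=(390,225,445,280),t=(110,215,220,300)),
       'side':dict(j=(280,135,350,245),s=(205,210,270,265),m=(220,340,290,405),t=(185,105,260,180))}[n]
    for c in('red','blue'):
        m=box(cmask(im,c),*B['j']); print(c,'lid',disc(P,m,.122,.15)); print('  tab',disc(P,m,-.005,.015))
        k=m&(P[...,2]<.015)&(P[...,2]>-.005); print('   rect',cv2.minAreaRect(P[k][:,:2].astype(np.float32)))
    m=box(cmask(im,'green',60,20),*B['j']); print('green',disc(P,m,.035,.06))
    m=box(cmask(im,'yellow',100),*B['m']); print('mat',disc(P,m,-.01,.02))
    m=box(np.ones(im.shape[:2],bool),*B['m']); print('empty rim',disc(P,m,.04,.06))
    m=box(cmask(im,'terra',100),*B['s']); print('saucer',disc(P,m,-.02,.03)); print('saucer rim',disc(P,m,.009,.03))
    q=P[box((P[...,2]>.008)&(P[...,2]<.02),*B['t'])]; print('tray rim',len(q),cv2.minAreaRect(q[:,:2].astype(np.float32)))
    # stand lip
    g=(P[...,2]>.03)&(P[...,2]<.06)&(P[...,0]>.62)&(P[...,0]<.8)&(abs(P[...,1])<.16); q=P[g&~cmask(im,'green',60,20)&~cmask(im,'red')&~cmask(im,'blue')]
    print('lip',len(q),np.percentile(q,[2,50,98],axis=0).round(3).tolist() if len(q) else '')
E
```

```text
top bench z -0.0
red lid (540, 'hullc', array([ 0.6261, -0.0168]), 'enc', array([ 0.6265, -0.0173]), 'r', 0.026, 'z', np.float64(0.1355))
  tab (217, 'hullc', array([ 0.5982, -0.0149]), 'enc', array([ 0.6004, -0.0139]), 'r', 0.0331, 'z', np.float64(0.0057))
   rect ((0.5957491993904114, -0.013491809368133545), (0.05203106626868248, 0.050192758440971375), 83.21422576904297)
blue lid (247, 'hullc', array([0.6337, 0.0703]), 'enc', array([0.6324, 0.0694]), 'r', 0.0238, 'z', np.float64(0.1356))
  tab (81, 'hullc', array([0.5898, 0.0636]), 'enc', array([0.592, 0.065]), 'r', 0.016, 'z', np.float64(0.0055))
   rect ((0.5917407274246216, 0.06506170332431793), (0.018236543983221054, 0.028994811698794365), 83.05310821533203)
green (268, 'hullc', array([0.6646, 0.0243]), 'enc', array([0.6644, 0.0251]), 'r', 0.0252, 'z', np.float64(0.048))
mat (416, 'hullc', array([ 0.4732, -0.2784]), 'enc', array([ 0.4727, -0.2798]), 'r', 0.0392, 'z', np.float64(0.004))
empty rim (132, 'hullc', array([ 0.4682, -0.2797]), 'enc', array([ 0.468 , -0.2799]), 'r', 0.0253, 'z', np.float64(0.0474))
saucer (1106, 'hullc
[... 1249 characters left out ...]
at64(0.0497))
mat (993, 'hullc', array([ 0.4747, -0.2809]), 'enc', array([ 0.4742, -0.2797]), 'r', 0.0407, 'z', np.float64(0.0058))
empty rim (318, 'hullc', array([ 0.4704, -0.2803]), 'enc', array([ 0.4706, -0.28  ]), 'r', 0.0253, 'z', np.float64(0.0494))
saucer (1276, 'hullc', array([ 0.4614, -0.0188]), 'enc', array([ 0.4609, -0.0173]), 'r', 0.0482, 'z', np.float64(0.0062))
saucer rim (272, 'hullc', array([ 0.4627, -0.0211]), 'enc', array([ 0.4636, -0.0214]), 'r', 0.0444, 'z', np.float64(0.0128))
tray rim 521 ((0.4505566954612732, 0.27183106541633606), (0.1944994181394577, 0.12032774090766907), 85.3175277709961)
lip 1112 [[0.635, -0.091, 0.03], [0.788, -0.007, 0.037], [0.799, 0.104, 0.054]]
```

Emit:
step_arm(series=[[0.029, -0.035, 0, 0, 0, -0.0875, 0.085], [0.029, -0.035, 0, 0, 0, -0.0875, 0.085], [0.029, -0.035, 0, 0, 0, -0.0875, 0.085], [0.029, -0.035, 0, 0, 0, -0.0875, 0.085], [0.029, -0.035, 0, 0, 0, -0.0875, 0.085]], force=40)

```text
time_s: 0.72
eef_pos: [0.341, 0.4175, 0.2501]
orientation: [-0.0, 0.37, 0.929, -0.0]
force: [1.2, -0.7, 0.4]
opening: 0.995
finger_force: 0.0
```

Emit:
step_arm(series=[[0.029, -0.035, 0, 0, 0, -0.0875, 0.085], [0.029, -0.035, 0, 0, 0, -0.0875, 0.085], [0.029, -0.035, 0, 0, 0, -0.0875, 0.085], [0.029, -0.035, 0, 0, 0, -0.0875, 0.085], [0.029, -0.035, 0, 0, 0, -0.0875, 0.085]])

```text
time_s: 1.35
eef_pos: [0.486, 0.2424, 0.2502]
orientation: [-0.0, 0.563, 0.827, -0.0]
force: [-0.3, 0.3, 0.3]
opening: 0.998
finger_force: 0.0
```

Emit:
step_arm(series=[[0.029, -0.035, 0, 0, 0, -0.0875, 0.085], [0.029, -0.035, 0, 0, 0, -0.0875, 0.085], [0.029, -0.035, 0, 0, 0, -0.0875, 0.085], [0.029, -0.035, 0, 0, 0, -0.0875, 0.085], [0.029, -0.035, 0, 0, 0, -0.0875, 0.085]])

```text
time_s: 1.98
eef_pos: [0.631, 0.0674, 0.25]
orientation: [-0.0, 0.729, 0.685, -0.0]
force: [0.1, 0.2, 0.6]
opening: 0.993
finger_force: 0.0
```

Emit:
step_arm(series=[[0.001, 0.0015, -0.03, 0, 0, 0, 0.085], [0, 0, -0.04, 0, 0, 0, 0.085], [0, 0, -0.04, 0, 0, 0, 0.085], [0, 0, -0.025, 0, 0, 0, 0.085], [0, 0, -0.015, 0, 0, 0, 0.085]])

```text
time_s: 2.6
eef_pos: [0.6309, 0.0702, 0.0988]
orientation: [-0.001, 0.728, 0.686, -0.001]
force: [-0.3, -0.8, -0.1]
opening: 0.994
finger_force: 0.0
```

Emit:
step_arm(series=[[0, 0, 0, 0, 0, 0, 0.045], [0, 0, 0, 0, 0, 0, 0.045], [0, 0, 0, 0, 0, 0, 0.045], [0, 0, 0, 0, 0, 0, 0.045], [0, 0, 0, 0, 0, 0, 0.045]])

```text
time_s: 3.22
eef_pos: [0.6319, 0.0702, 0.1015]
orientation: [0.001, 0.728, 0.686, 0.001]
force: [1.2, -0.5, 6.6]
opening: 0.6
finger_force: 42.2
```

Emit:
step_arm(series=[[0, 0, 0.006, 0, 0, 0, 0.045], [0, 0, 0.01, 0, 0, 0, 0.045], [0, 0, 0.018, 0, 0, 0, 0.045], [0, 0, 0.018, 0, 0, 0, 0.045], [0, 0, 0.012, 0, 0, 0, 0.045]])

```text
time_s: 3.85
eef_pos: [0.6316, 0.0702, 0.1662]
orientation: [0.001, 0.728, 0.686, 0.001]
force: [1.2, -0.3, -2.5]
opening: 0.596
finger_force: 41.8
```

Emit:
step_arm(series=[[-0.01, 0.013, 0, 0, 0, 0, 0.045], [-0.016, 0.022, 0, 0, 0, 0, 0.045], [-0.02, 0.03, 0, 0, 0, 0, 0.045], [-0.022, 0.03, 0, 0, 0, 0, 0.045], [-0.022, 0.03, 0, 0, 0, 0, 0.045]])

```text
time_s: 4.47
eef_pos: [0.5388, 0.1973, 0.1637]
orientation: [-0.0, 0.728, 0.686, -0.001]
force: [0.5, -0.6, -2.3]
opening: 0.597
finger_force: 41.8
```

Emit:
step_arm(series=[[-0.022, 0.03, 0, 0, 0, 0, 0.045], [-0.022, 0.03, 0, 0, 0, 0, 0.045], [-0.02, 0.028, 0, 0, 0, 0, 0.045], [-0.015, 0.022, 0, 0, 0, 0, 0.045], [-0.01, 0.012, 0, 0, 0, 0, 0.045]])

```text
time_s: 5.1
eef_pos: [0.45, 0.3187, 0.1639]
orientation: [-0.0, 0.727, 0.687, -0.001]
force: [-0.6, -0.3, -2.3]
opening: 0.598
finger_force: 41.9
```

Emit:
step_arm(series=[[0.002, -0.002, -0.018, 0, 0, 0, 0.045], [0, 0, -0.02, 0, 0, 0, 0.045], [0, 0, -0.014, 0, 0, 0, 0.045], [0, 0, -0.008, 0, 0, 0, 0.045], [0, 0, -0.002, 0, 0, 0, 0.045]])

```text
time_s: 5.72
eef_pos: [0.4542, 0.3152, 0.102]
orientation: [-0.0, 0.728, 0.686, -0.0]
force: [0.1, 0.2, -2.7]
opening: 0.602
finger_force: 41.9
```

Emit:
step_arm(series=[[0, 0, -0.001, 0, 0, 0, 0.045], [0, 0, -0.001, 0, 0, 0, 0.045], [0, 0, -0.001, 0, 0, 0, 0.045], [0, 0, 0, 0, 0, 0, 0.045], [0, 0, 0, 0, 0, 0, 0.045]])

```text
time_s: 6.35
eef_pos: [0.4544, 0.3153, 0.0995]
orientation: [0.0, 0.728, 0.686, 0.0]
force: [0.5, -0.6, -0.9]
opening: 0.596
finger_force: 41.9
```

Emit:
step_arm(series=[[0, 0, -0.0005, 0, 0, 0, 0.056], [0, 0, 0, 0, 0, 0, 0.065], [0, 0, 0, 0, 0, 0, 0.075], [0, 0, 0, 0, 0, 0, 0.085], [0, 0, 0.01, 0, 0, 0, 0.085]])

```text
time_s: 6.98
eef_pos: [0.454, 0.3151, 0.1087]
orientation: [-0.0, 0.728, 0.686, -0.001]
force: [0.8, -0.3, -0.5]
opening: 0.997
finger_force: 0.0
```

Emit:
step_arm(series=[[0, 0, 0.03, 0, 0, 0, 0.085], [0, 0, 0.05, 0, 0, 0, 0.085], [0.02, -0.03, 0.04, 0, 0, 0, 0.085], [0.03, -0.05, 0.01, 0, 0, 0, 0.085], [0.03, -0.06, 0, 0, 0, 0, 0.085]])

```text
time_s: 7.6
eef_pos: [0.5331, 0.1783, 0.2409]
orientation: [0.001, 0.727, 0.686, 0.001]
force: [0.1, -1.2, 0.3]
opening: 0.994
finger_force: 0.0
```

Emit:
step_arm(series=[[0.03, -0.05, 0, 0, 0, 0, 0.085], [0.03, -0.055, 0, 0, 0, 0, 0.085], [0.02, -0.05, 0, 0, 0, 0, 0.085], [0.01, -0.03, -0.02, 0, 0, 0, 0.085], [0.003, -0.008, -0.02, 0, 0, 0, 0.085]])

```text
time_s: 8.22
eef_pos: [0.6256, -0.0157, 0.199]
orientation: [0.0, 0.729, 0.685, 0.0]
force: [0.4, 0.1, 1.0]
opening: 0.992
finger_force: 0.0
```

Emit:
step_arm(series=[[0.001, -0.002, -0.02, 0, 0, 0, 0.085], [0, 0, -0.03, 0, 0, 0, 0.085], [0, 0, -0.03, 0, 0, 0, 0.085], [0, 0, -0.015, 0, 0, 0, 0.085], [0, 0, -0.005, 0, 0, 0, 0.085]])

```text
time_s: 8.85
eef_pos: [0.6262, -0.0155, 0.0987]
orientation: [-0.0, 0.728, 0.686, -0.0]
force: [-0.2, -0.5, 0.3]
opening: 0.996
finger_force: 0.0
```

Emit:
step_arm(series=[[0, 0, 0, 0, 0, 0, 0.045], [0, 0, 0, 0, 0, 0, 0.045], [0, 0, 0, 0, 0, 0, 0.045], [0, 0, 0, 0, 0, 0, 0.045], [0, 0, 0, 0, 0, 0, 0.045]])

```text
time_s: 9.48
eef_pos: [0.6266, -0.0156, 0.1]
orientation: [0.001, 0.728, 0.686, 0.001]
force: [-1.4, 0.4, 6.8]
opening: 0.604
finger_force: 38.4
```

Emit:
step_arm(series=[[0, 0, 0.006, 0, 0, 0, 0.045], [0, 0, 0.01, 0, 0, 0, 0.045], [0, 0, 0.018, 0, 0, 0, 0.045], [0, 0, 0.018, 0, 0, 0, 0.045], [0, 0, 0.012, 0, 0, 0, 0.045]])

```text
time_s: 10.1
eef_pos: [0.6264, -0.0155, 0.1647]
orientation: [0.001, 0.728, 0.686, 0.001]
force: [-0.2, -0.4, -2.6]
opening: 0.597
finger_force: 39.8
```

Emit:
step_arm(series=[[-0.009, 0.012, 0, 0, 0, 0, 0.045], [-0.016, 0.022, 0, 0, 0, 0, 0.045], [-0.022, 0.03, 0, 0, 0, 0, 0.045], [-0.022, 0.03, 0, 0, 0, 0, 0.045], [-0.022, 0.03, 0, 0, 0, 0, 0.045]])

```text
time_s: 10.72
eef_pos: [0.5333, 0.1098, 0.1623]
orientation: [-0.0, 0.728, 0.686, -0.0]
force: [0.5, -0.3, -2.3]
opening: 0.597
finger_force: 39.9
```

Emit:
step_arm(series=[[-0.022, 0.03, 0, 0, 0, 0, 0.045], [-0.022, 0.03, 0, 0, 0, 0, 0.045], [-0.02, 0.027, 0, 0, 0, 0, 0.045], [-0.016, 0.02, 0, 0, 0, 0, 0.045], [-0.009, 0.011, 0, 0, 0, 0, 0.045]])

```text
time_s: 11.35
eef_pos: [0.4445, 0.2275, 0.1625]
orientation: [-0.0, 0.727, 0.686, -0.0]
force: [0.8, -0.1, -2.9]
opening: 0.599
finger_force: 39.9
```

Emit:
step_arm(series=[[0, 0, -0.015, 0, 0, 0, 0.045], [0, 0, -0.02, 0, 0, 0, 0.045], [0, 0, -0.015, 0, 0, 0, 0.045], [0, 0, -0.008, 0, 0, 0, 0.045], [0, 0, -0.004, 0, 0, 0, 0.045]])

```text
time_s: 11.98
eef_pos: [0.4463, 0.2262, 0.1003]
orientation: [-0.0, 0.728, 0.686, -0.0]
force: [-0.5, 0.0, -2.6]
opening: 0.597
finger_force: 40.0
```

Emit:
step_arm(series=[[0, 0, -0.002, 0, 0, 0, 0.045], [0, 0, -0.001, 0, 0, 0, 0.045], [0, 0, -0.001, 0, 0, 0, 0.045], [0, 0, 0, 0, 0, 0, 0.045], [0, 0, 0, 0, 0, 0, 0.045]])

```text
time_s: 12.6
eef_pos: [0.4464, 0.2265, 0.0979]
orientation: [0.0, 0.728, 0.686, 0.001]
force: [-1.5, -2.4, 9.4]
opening: 0.599
finger_force: 40.5
```

Emit:
step_arm(series=[[0, 0, 0.001, 0, 0, 0, 0.056], [0, 0, 0, 0, 0, 0, 0.065], [0, 0, 0, 0, 0, 0, 0.075], [0, 0, 0, 0, 0, 0, 0.085], [0, 0, 0.01, 0, 0, 0, 0.085]])

```text
time_s: 13.22
eef_pos: [0.4459, 0.2264, 0.1077]
orientation: [-0.0, 0.728, 0.686, -0.001]
force: [-0.3, -0.2, 0.9]
opening: 0.998
finger_force: 0.0
```

Emit:
step_arm(series=[[0, 0, 0.03, 0, 0, 0, 0.085], [0, 0, 0.05, 0, 0, 0, 0.085], [0.02, -0.03, 0.03, 0, 0, 0, 0.085], [0.03, -0.045, 0, 0, 0, 0, 0.085], [0.02, -0.055, 0, 0, 0, 0, 0.085]])

```text
time_s: 13.85
eef_pos: [0.5171, 0.0954, 0.2191]
orientation: [0.001, 0.727, 0.686, 0.001]
force: [-0.3, 0.6, -0.4]
opening: 0.993
finger_force: 0.0
```

Emit:
step_arm(series=[[0, -0.055, 0, 0, 0, 0, 0.085], [0, -0.055, 0, 0, 0, 0, 0.085], [0, -0.055, 0, 0, 0, 0, 0.085], [-0.02, -0.055, -0.02, 0, 0, 0, 0.085], [-0.02, -0.055, -0.02, 0, 0, 0, 0.085]])

```text
time_s: 14.48
eef_pos: [0.4755, -0.1802, 0.1781]
orientation: [0.001, 0.728, 0.686, 0.0]
force: [0.6, -0.1, 1.0]
opening: 0.997
finger_force: 0.0
```

Emit:
step_arm(series=[[-0.008, -0.055, -0.02, 0, 0, 0, 0.085], [0, -0.03, -0.02, 0, 0, 0, 0.085], [0, -0.01, 0, 0, 0, 0, 0.085], [0, 0, 0, 0, 0, 0, 0.085], [0, 0, 0, 0, 0, 0, 0.085]])

```text
time_s: 15.1
eef_pos: [0.4685, -0.2725, 0.1387]
orientation: [0.0, 0.727, 0.686, 0.0]
force: [0.4, 0.5, 0.6]
opening: 0.994
finger_force: 0.0
```

```bash
python3 - <<'E'
from h import *
s=env.read_state(); print(s['eef_pos'],s['orientation'])
d=snap('top','top1'); P=world(d); im=d['img']
for c in('red','blue'):
    m=cmask(im,c); print(c,'jar',disc(P,box(m,110,180,220,300),.122,.15))
    k=box(m,230,140,330,215)&(P[...,2]<.02); p=P[k][:,:2]; print(len(p),np.median(P[k][:,2]),cv2.minAreaRect(p.astype(np.float32)))
m=box(cmask(im,'green',60,20),230,120,330,215); print('green',disc(P,m,.035,.06))
d=snap('side','side1')
cv2.imwrite('pics/both1.png',np.vstack([im[100:310,80:480],d['img'][80:290,150:550]]))
E
```

```text
[ 0.46847146 -0.27254196  0.13871808] [4.50654425e-04 7.27435564e-01 6.86175839e-01 1.26741704e-04]
red jar (535, 'hullc', array([0.4458, 0.2248]), 'enc', array([0.4459, 0.2247]), 'r', 0.0259, 'z', np.float64(0.1337))
669 0.005592886431884936 ((0.6116980314254761, -0.017679966986179352), (0.08317774534225464, 0.053638163954019547), 1.0424282550811768)
blue jar (234, 'hullc', array([0.4519, 0.3023]), 'enc', array([0.4529, 0.3073]), 'r', 0.023, 'z', np.float64(0.1334))
62 0.005711333462240342 ((0.6013883352279663, 0.057102762162685394), (0.012343940325081348, 0.048738785088062286), 73.62371826171875)
green (200, 'hullc', array([0.6643, 0.0228]), 'enc', array([0.6642, 0.0228]), 'r', 0.0244, 'z', np.float64(0.0476))
```

View pics/both1.png

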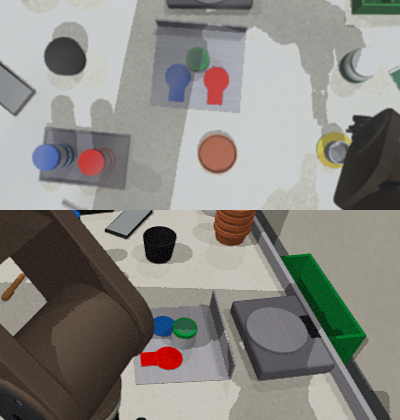

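The crop shows both jars upright in the tray, blue at crop (45,157) and red at (92,162). Both coasters are clear and the full tin at (198,60) hasn't moved. The empty tin is next.

Emit:
step_arm(series=[[0.001, -0.006, -0.01, 0, 0, 0, 0.085], [0, -0.003, -0.03, 0, 0, 0, 0.085], [0, 0, -0.03, 0, 0, 0, 0.085], [0, 0, -0.02, 0, 0, 0, 0.085], [0, 0, -0.01, 0, 0, 0, 0.085]])

```text
time_s: 15.82
eef_pos: [0.4689, -0.2823, 0.0364]
orientation: [-0.001, 0.728, 0.686, -0.0]
force: [-0.2, -0.5, 0.3]
opening: 0.995
finger_force: 0.0
```

Emit:
step_arm(series=[[0, 0, 0, 0, 0, 0, 0.043], [0, 0, 0, 0, 0, 0, 0.043], [0, 0, 0, 0, 0, 0, 0.043], [0, 0, 0, 0, 0, 0, 0.043], [0, 0, 0, 0, 0, 0, 0.043]], force=25)

```text
time_s: 16.45
eef_pos: [0.4694, -0.2827, 0.0386]
orientation: [0.001, 0.728, 0.686, 0.0]
force: [-1.3, 0.1, 6.4]
opening: 0.565
finger_force: 27.1
```

Emit:
step_arm(series=[[0, 0, 0.005, 0, 0, 0, 0.043], [0, 0, 0.01, 0, 0, 0, 0.043], [0, 0, 0.02, 0, 0, 0, 0.043], [0, 0, 0.02, 0, 0, 0, 0.043], [0, 0, 0.01, 0, 0, 0, 0.043]])

```text
time_s: 17.08
eef_pos: [0.4694, -0.2827, 0.1042]
orientation: [0.001, 0.728, 0.686, 0.0]
force: [-0.8, 0.0, -0.7]
opening: 0.558
finger_force: 26.4
```

Emit:
step_arm(series=[[0, 0.012, 0, 0, 0, 0, 0.043], [0, 0.022, 0, 0, 0, 0, 0.043], [-0.001, 0.03, 0, 0, 0, 0, 0.043], [-0.001, 0.032, 0, 0, 0, 0, 0.043], [-0.001, 0.032, 0, 0, 0, 0, 0.043]])

```text
time_s: 17.7
eef_pos: [0.4654, -0.1521, 0.1022]
orientation: [-0.001, 0.728, 0.686, -0.0]
force: [0.3, 0.3, 0.2]
opening: 0.569
finger_force: 26.4
```

Emit:
step_arm(series=[[-0.001, 0.032, 0, 0, 0, 0, 0.043], [-0.001, 0.032, 0, 0, 0, 0, 0.043], [-0.001, 0.03, 0, 0, 0, 0, 0.043], [-0.001, 0.023, 0, 0, 0, 0, 0.043], [0, 0.014, 0, 0, 0, 0, 0.043]])

```text
time_s: 18.32
eef_pos: [0.4613, -0.0216, 0.1024]
orientation: [-0.001, 0.727, 0.686, -0.0]
force: [0.3, -0.7, 0.3]
opening: 0.566
finger_force: 26.4
```

Emit:
step_arm(series=[[0, 0, -0.016, 0, 0, 0, 0.043], [0, 0, -0.02, 0, 0, 0, 0.043], [0, 0, -0.015, 0, 0, 0, 0.043], [0, 0, -0.008, 0, 0, 0, 0.043], [0, 0, -0.004, 0, 0, 0, 0.043]])

```text
time_s: 18.95
eef_pos: [0.462, -0.0234, 0.0395]
orientation: [-0.0, 0.728, 0.686, -0.0]
force: [-0.2, 0.4, -0.8]
opening: 0.566
finger_force: 26.4
```

Emit:
step_arm(series=[[0, 0, -0.001, 0, 0, 0, 0.043], [0, 0, -0.001, 0, 0, 0, 0.043], [0, 0, 0, 0, 0, 0, 0.054], [0, 0, 0, 0, 0, 0, 0.06], [0, 0, 0, 0, 0, 0, 0.068]])

```text
time_s: 19.58
eef_pos: [0.4622, -0.0236, 0.0379]
orientation: [0.0, 0.728, 0.686, 0.0]
force: [-0.1, -0.0, 0.8]
opening: 0.794
finger_force: 0.0
```

Emit:
step_arm(series=[[0, 0, 0.004, 0, 0, 0, 0.075], [0, 0, 0.02, 0, 0, 0, 0.075], [0, 0, 0.035, 0, 0, 0, 0.075], [0.02, 0.005, 0.04, 0, 0, 0, 0.075], [0.04, 0.01, 0.01, 0, 0, 0, 0.075]])

```text
time_s: 20.2
eef_pos: [0.5228, -0.0086, 0.1498]
orientation: [0.001, 0.728, 0.686, 0.001]
force: [0.0, -0.1, -0.7]
opening: 0.882
finger_force: 0.0
```

Emit:
step_arm(series=[[0.045, 0.01, 0, 0, 0, 0, 0.075], [0.045, 0.01, 0, 0, 0, 0, 0.075], [0.035, 0.008, 0, 0, 0, 0, 0.075], [0.015, 0.003, 0, 0, 0, 0, 0.075], [0.003, 0.001, 0, 0, 0, 0, 0.075]])

```text
time_s: 20.82
eef_pos: [0.6654, 0.0237, 0.1465]
orientation: [-0.0, 0.728, 0.686, -0.0]
force: [-0.4, -0.1, -0.4]
opening: 0.881
finger_force: 0.0
```

Emit:
step_arm(series=[[0, 0, -0.025, 0, 0, 0, 0.075], [0, 0, -0.035, 0, 0, 0, 0.075], [0, 0, -0.03, 0, 0, 0, 0.075], [0, 0, -0.013, 0, 0, 0, 0.075], [0, 0, -0.006, 0, 0, 0, 0.075]])

```text
time_s: 21.45
eef_pos: [0.6649, 0.0234, 0.0378]
orientation: [-0.0, 0.728, 0.686, -0.0]
force: [0.2, -0.2, -0.6]
opening: 0.878
finger_force: 0.0
```

Emit:
step_arm(series=[[0, 0, 0, 0, 0, 0, 0.043], [0, 0, 0, 0, 0, 0, 0.043], [0, 0, 0, 0, 0, 0, 0.043], [0, 0, 0, 0, 0, 0, 0.043], [0, 0, 0, 0, 0, 0, 0.043]], force=40)

```text
time_s: 22.08
eef_pos: [0.6658, 0.0234, 0.0392]
orientation: [0.001, 0.728, 0.686, 0.001]
force: [0.4, -0.4, 6.6]
opening: 0.572
finger_force: 42.0
```

Emit:
step_arm(series=[[0, 0, 0.005, 0, 0, 0, 0.043], [0, 0, 0.012, 0, 0, 0, 0.043], [0, 0, 0.025, 0, 0, 0, 0.043], [0, 0, 0.03, 0, 0, 0, 0.043], [0, 0, 0.018, 0, 0, 0, 0.043]])

```text
time_s: 22.7
eef_pos: [0.6654, 0.0235, 0.1299]
orientation: [0.001, 0.728, 0.686, 0.001]
force: [1.2, -0.7, -1.4]
opening: 0.573
finger_force: 41.7
```

Emit:
step_arm(series=[[-0.005, -0.008, 0, 0, 0, 0, 0.043], [-0.01, -0.016, 0, 0, 0, 0, 0.043], [-0.014, -0.022, 0, 0, 0, 0, 0.043], [-0.016, -0.026, 0, 0, 0, 0, 0.043], [-0.017, -0.027, 0, 0, 0, 0, 0.043]])

```text
time_s: 23.32
eef_pos: [0.6014, -0.0775, 0.1271]
orientation: [-0.001, 0.728, 0.686, -0.0]
force: [0.2, -0.1, -1.3]
opening: 0.576
finger_force: 41.7
```

Emit:
step_arm(series=[[-0.017, -0.027, 0, 0, 0, 0, 0.043], [-0.017, -0.027, 0, 0, 0, 0, 0.043], [-0.017, -0.027, 0, 0, 0, 0, 0.043], [-0.017, -0.027, 0, 0, 0, 0, 0.043], [-0.017, -0.027, 0, 0, 0, 0, 0.043]])

```text
time_s: 23.95
eef_pos: [0.5161, -0.2122, 0.1272]
orientation: [-0.001, 0.728, 0.685, -0.0]
force: [0.0, -0.1, -1.5]
opening: 0.575
finger_force: 41.7
```

Emit:
step_arm(series=[[-0.017, -0.027, 0, 0, 0, 0, 0.043], [-0.014, -0.022, 0, 0, 0, 0, 0.043], [-0.01, -0.015, 0, 0, 0, 0, 0.043], [-0.004, -0.006, 0, 0, 0, 0, 0.043], [0, 0, 0, 0, 0, 0, 0.043]])

```text
time_s: 24.58
eef_pos: [0.4729, -0.2806, 0.1277]
orientation: [-0.0, 0.728, 0.686, 0.0]
force: [0.1, -0.3, -1.7]
opening: 0.57
finger_force: 41.7
```

```bash
python3 - <<'E'
from h import *
from scipy.optimize import least_squares
# pixel-plane fits (z plane) of mat and coasters, both cameras
for n in('top','side'):
    d=snap(n,n+'2'); P=world(d); im=d['img']
    m=cmask(im,'yellow',100)&(abs(P[...,0]-.473)<.06)&(abs(P[...,1]+.28)<.06)&(P[...,2]<.02); print(n,'mat',disc(P,m,-.01,.02))
    m=cmask(im,'green',60,20)&(abs(P[...,1]+.28)<.05)&(abs(P[...,0]-.473)<.05);print('green held',disc(P,m,.1,.17))
    for c,x0,y0 in(('red',.627,-.0175),('blue',.632,.069)):
        m=cmask(im,c,70,25)&(abs(P[...,0]-x0+.01)<.06)&(abs(P[...,1]-y0)<.042)&(abs(P[...,2]-.006)<.008)
        if m.sum()<100: print(c,m.sum());continue
        p=P[m][:,:2]; print(c,len(p),p.min(0).round(4),p.max(0).round(4))
        # template area fit: maximise separation via soft signed distance on boundary
        cs,_=cv2.findContours(m.astype(np.uint8),cv2.RETR_EXTERNAL,cv2.CHAIN_APPROX_NONE); q=max(cs,key=len)[:,0]
        Q=planepix(d,.006+(.002 if n=='side' else 0))[q[:,1],q[:,0]][:,:2]
        def sd(a):
            C,S=np.cos(a[2]),np.sin(a[2]); l=(Q-a[:2])@np.array([[C,-S],[S,C]])
            s1=np.hypot(*l.T)-.029; s2=np.maximum(np.maximum(-.056-l[:,0],l[:,0]),abs(l[:,1])-.017); return np.minimum(s1,s2)+a[3]
        r=least_squares(sd,[x0,y0,-.06,0],loss='soft_l1',f_scale=.001); print(c,r.x.round(4),'rms',np.sqrt(np.mean(r.fun**2)).round(4))
E
```

```text
top mat (652, 'hullc', array([ 0.4729, -0.2749]), 'enc', array([ 0.4725, -0.28  ]), 'r', 0.0397, 'z', np.float64(0.004))
green held (152, 'hullc', array([ 0.4757, -0.2649]), 'enc', array([ 0.4735, -0.2707]), 'r', 0.0224, 'z', np.float64(0.1365))
red 716 [ 0.57   -0.0442] [0.6539 0.0117]
red [ 0.6256 -0.0172 -0.0761  0.0012] rms 0.0007
blue 678 [0.5759 0.0406] [0.6594 0.0949]
blue [ 0.6316  0.068  -0.0702  0.0018] rms 0.0007
side mat (1532, 'hullc', array([ 0.4746, -0.2849]), 'enc', array([ 0.4737, -0.2798]), 'r', 0.0405, 'z', np.float64(0.0058))
green held (767, 'hullc', array([ 0.4765, -0.2877]), 'enc', array([ 0.4732, -0.2857]), 'r', 0.0492, 'z', np.float64(0.1385))
red 526 [ 0.5889 -0.046 ] [0.6564 0.015 ]
red [ 0.6281 -0.0185 -0.0672  0.0015] rms 0.0038
blue 318 [0.6189 0.0387] [0.6623 0.0995]
blue [ 0.6368  0.0683 -0.0846  0.0031] rms 0.0046
```

Emit:
step_arm(series=[[0.001, 0.0005, -0.02, 0, 0, 0, 0.043], [0, 0, -0.03, 0, 0, 0, 0.043], [0, 0, -0.024, 0, 0, 0, 0.043], [0, 0, -0.009, 0, 0, 0, 0.043], [0, 0, -0.003, 0, 0, 0, 0.043]])

```text
time_s: 25.3
eef_pos: [0.4744, -0.2797, 0.0418]
orientation: [-0.0, 0.728, 0.686, 0.0]
force: [-0.1, -0.2, -0.9]
opening: 0.574
finger_force: 41.8
```

Emit:
step_arm(series=[[0, 0, -0.001, 0, 0, 0, 0.043], [0, 0, -0.001, 0, 0, 0, 0.043], [0, 0, 0, 0, 0, 0, 0.043], [0, 0, 0, 0, 0, 0, 0.043], [0, 0, 0, 0, 0, 0, 0.043]])

```text
time_s: 25.92
eef_pos: [0.4743, -0.2802, 0.0401]
orientation: [0.0, 0.728, 0.686, 0.0]
force: [-0.4, 0.7, 1.9]
opening: 0.576
finger_force: 42.2
```

Emit:
step_arm(series=[[0, 0, 0, 0, 0, 0, 0.054], [0, 0, 0, 0, 0, 0, 0.062], [0, 0, 0, 0, 0, 0, 0.072], [0, 0, 0.01, 0, 0, 0, 0.08], [0, 0, 0.03, 0, 0, 0, 0.085]])

```text
time_s: 26.55
eef_pos: [0.4737, -0.2797, 0.0798]
orientation: [-0.001, 0.728, 0.686, -0.0]
force: [0.3, -0.4, 0.9]
opening: 0.998
finger_force: 0.0
```

Emit:
step_arm(series=[[0, 0, 0.05, 0, 0, 0, 0.085], [0.01, 0.03, 0.05, 0, 0, 0, 0.085], [0.01, 0.05, 0.03, 0, 0, 0, 0.085], [0.01, 0.055, 0, 0, 0, 0, 0.085], [0, 0.055, 0, 0, 0, 0, 0.085]])

```text
time_s: 27.18
eef_pos: [0.5044, -0.0885, 0.211]
orientation: [0.001, 0.728, 0.686, 0.001]
force: [0.4, -1.2, 0.8]
opening: 0.995
finger_force: 0.0
```

Emit:
step_arm(series=[[0, 0.055, 0, 0, 0, 0, 0.085], [0, 0.055, 0, 0, 0, 0, 0.085], [-0.01, 0.055, 0, 0, 0, 0, 0.085], [-0.01, 0.055, 0, 0, 0, 0, 0.085], [-0.015, 0.05, 0, 0, 0, 0, 0.085]])

```text
time_s: 27.8
eef_pos: [0.4686, 0.1818, 0.2106]
orientation: [0.0, 0.728, 0.686, 0.0]
force: [0.9, 0.0, 0.3]
opening: 0.996
finger_force: 0.0
```

```bash
python3 - <<'E'
from h import *
print(env.read_state()['eef_pos'])
for n in('top','side'):
    d=snap(n,n+'3'); P=world(d); im=d['img']
    m=cmask(im,'green',60,20)&(abs(P[...,1]+.28)<.05)&(abs(P[...,0]-.473)<.05);print(n,'green',disc(P,m,.035,.06))
    m=(abs(P[...,1]+.0213)<.045)&(abs(P[...,0]-.4615)<.045);print('empty',disc(P,m,.04,.06))
    for c,y in(('red',.226),('blue',.315)):
        m=cmask(im,c,70,25)&(abs(P[...,1]-y)<.04)&(abs(P[...,0]-.45)<.04);print(c,disc(P,m,.12,.15))
cv2.imwrite('pics/both3.png',np.vstack([np.load('top3.npz')['img'][130:310,80:480],im[160:420,100:500]]))
E
```

```text
[0.46861082 0.18179792 0.2105613 ]
top green (444, 'hullc', array([ 0.4722, -0.2785]), 'enc', array([ 0.472 , -0.2787]), 'r', 0.0252, 'z', np.float64(0.049))
empty (89, 'hullc', array([ 0.4598, -0.0207]), 'enc', array([ 0.4598, -0.0205]), 'r', 0.0249, 'z', np.float64(0.0487))
red None
blue None
side green (958, 'hullc', array([ 0.474 , -0.2798]), 'enc', array([ 0.4744, -0.2796]), 'r', 0.0256, 'z', np.float64(0.0508))
empty (247, 'hullc', array([ 0.4627, -0.0216]), 'enc', array([ 0.4629, -0.0214]), 'r', 0.0262, 'z', np.float64(0.0478))
red (410, 'hullc', array([0.448 , 0.2231]), 'enc', array([0.4482, 0.2232]), 'r', 0.0265, 'z', np.float64(0.1353))
blue (353, 'hullc', array([0.4563, 0.3127]), 'enc', array([0.4586, 0.3133]), 'r', 0.0287, 'z', np.float64(0.135))
```

View pics/both3.png

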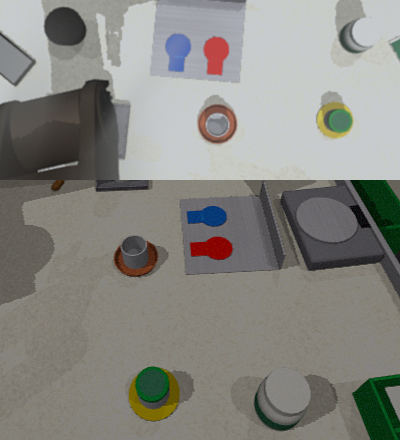

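The crop shows the full tin centred on the mat at about (340,121), the empty tin in the saucer at (217,124), and both coasters free. Now I'll regrip the red jar.

Emit:
step_arm(series=[[-0.012, 0.022, 0, 0, 0, 0, 0.085], [-0.008, 0.016, -0.01, 0, 0, 0, 0.085], [-0.002, 0.005, -0.03, 0, 0, 0, 0.085], [0, 0, -0.03, 0, 0, 0, 0.085], [0, 0, -0.03, 0, 0, 0, 0.085]])

```text
time_s: 28.52
eef_pos: [0.4471, 0.2227, 0.1087]
orientation: [0.0, 0.728, 0.686, 0.0]
force: [0.2, -0.2, -0.2]
opening: 0.994
finger_force: 0.0
```

Emit:
step_arm(series=[[0, 0, -0.01, 0, 0, 0, 0.085], [0, 0, -0.002, 0, 0, 0, 0.085], [0, 0, 0, 0, 0, 0, 0.085], [0, 0, 0, 0, 0, 0, 0.045], [0, 0, 0, 0, 0, 0, 0.045]])

```text
time_s: 29.15
eef_pos: [0.4474, 0.223, 0.0984]
orientation: [0.0, 0.728, 0.686, 0.001]
force: [0.6, -1.2, 29.6]
opening: 0.604
finger_force: 26.8
```

Emit:
step_arm(series=[[0, 0, 0, 0, 0, 0, 0.045], [0, 0, 0, 0, 0, 0, 0.045], [0, 0, 0, 0, 0, 0, 0.045], [0, 0, 0, 0, 0, 0, 0.045], [0, 0, 0, 0, 0, 0, 0.045]])

```text
time_s: 29.78
eef_pos: [0.4474, 0.223, 0.0986]
orientation: [0.0, 0.728, 0.686, 0.001]
force: [-0.3, -0.4, 6.8]
opening: 0.598
finger_force: 38.9
```

Emit:
step_arm(series=[[0, 0, 0.006, 0, 0, 0, 0.045], [0, 0, 0.01, 0, 0, 0, 0.045], [0, 0, 0.018, 0, 0, 0, 0.045], [0, 0, 0.018, 0, 0, 0, 0.045], [0, 0, 0.012, 0, 0, 0, 0.045]])

```text
time_s: 30.4
eef_pos: [0.4472, 0.223, 0.163]
orientation: [0.0, 0.728, 0.686, 0.0]
force: [0.9, -0.6, -3.7]
opening: 0.599
finger_force: 40.5
```

```bash
cat > fit.py <<'E'
from h import *
from scipy.optimize import least_squares
def fit(d,c,x0,y0,z):
    P=world(d); m=cmask(d['img'],c,70,25)&(abs(P[...,0]-x0+.01)<.065)&(abs(P[...,1]-y0)<.042)&(abs(P[...,2]-.006)<.012)
    cs,_=cv2.findContours(m.astype(np.uint8),cv2.RETR_EXTERNAL,cv2.CHAIN_APPROX_NONE); q=max(cs,key=len)[:,0]
    Q=planepix(d,z)[q[:,1],q[:,0]][:,:2]
    def sd(a):
        C,S=np.cos(a[2]),np.sin(a[2]); l=(Q-a[:2])@np.array([[C,-S],[S,C]])
        return np.minimum(np.hypot(*l.T)-.029,np.maximum(np.maximum(-.056-l[:,0],l[:,0]),abs(l[:,1])-.017))+a[3]
    r=least_squares(sd,[x0,y0,-.06,0],loss='soft_l1',f_scale=.001); return r.x.round(4),np.sqrt(np.mean(r.fun**2)).round(4)
E
python3 - <<'E'
from fit import *
for n,z in(('top',.006),('side',.008)):
    d=dict(np.load(n+'3.npz'))
    for a in(('red',.627,-.0175),('blue',.632,.069)): print(n,a[0],fit(d,*a,z))
E
```

```text
top red (array([ 0.6256, -0.0173, -0.077 ,  0.0012]), np.float64(0.0006))
top blue (array([ 0.6316,  0.0682, -0.0703,  0.0014]), np.float64(0.0006))
side red (array([ 6.273e-01, -1.780e-02, -7.910e-02,  6.000e-04]), np.float64(0.0006))
side blue (array([ 0.6335,  0.0679, -0.0736,  0.001 ]), np.float64(0.0008))
```

Emit:
step_arm(series=[[0.009, -0.012, 0, 0, 0, 0, 0.045], [0.016, -0.022, 0, 0, 0, 0, 0.045], [0.022, -0.03, 0, 0, 0, 0, 0.045], [0.022, -0.03, 0, 0, 0, 0, 0.045], [0.022, -0.03, 0, 0, 0, 0, 0.045]])

```text
time_s: 31.02
eef_pos: [0.5389, 0.097, 0.1611]
orientation: [-0.0, 0.728, 0.686, -0.0]
force: [0.1, 1.0, -1.8]
opening: 0.601
finger_force: 40.5
```

Emit:
step_arm(series=[[0.022, -0.03, 0, 0, 0, 0, 0.045], [0.022, -0.03, 0, 0, 0, 0, 0.045], [0.02, -0.026, 0, 0, 0, 0, 0.045], [0.015, -0.02, 0, 0, 0, 0, 0.045], [0.009, -0.0115, 0, 0, 0, 0, 0.045]])

```text
time_s: 31.65
eef_pos: [0.6265, -0.0204, 0.1608]
orientation: [-0.0, 0.728, 0.685, -0.0]
force: [-0.5, 0.5, -2.9]
opening: 0.602
finger_force: 40.5
```

Emit:
step_arm(series=[[0, 0, -0.015, 0, 0, 0, 0.045], [0, 0, -0.018, 0, 0, 0, 0.045], [0, 0, -0.014, 0, 0, 0, 0.045], [0, 0, -0.008, 0, 0, 0, 0.045], [0, 0, -0.003, 0, 0, 0, 0.045]])

```text
time_s: 32.28
eef_pos: [0.626, -0.0182, 0.1032]
orientation: [-0.0, 0.728, 0.686, -0.0]
force: [-0.2, -0.6, -2.2]
opening: 0.597
finger_force: 40.6
```

Emit:
step_arm(series=[[0, 0, -0.001, 0, 0, 0, 0.045], [0, 0, -0.001, 0, 0, 0, 0.045], [0, 0, -0.0005, 0, 0, 0, 0.045], [0, 0, 0, 0, 0, 0, 0.045], [0, 0, 0, 0, 0, 0, 0.045]])

```text
time_s: 32.9
eef_pos: [0.6262, -0.0186, 0.1014]
orientation: [0.0, 0.728, 0.686, 0.0]
force: [0.3, 0.3, -3.0]
opening: 0.597
finger_force: 40.6
```

Emit:
step_arm(series=[[0, 0, -0.001, 0, 0, 0, 0.045], [0, 0, -0.0005, 0, 0, 0, 0.045], [0, 0, 0, 0, 0, 0, 0.045], [0, 0, 0, 0, 0, 0, 0.045], [0, 0, 0, 0, 0, 0, 0.045]])

```text
time_s: 33.52
eef_pos: [0.6262, -0.0186, 0.1006]
orientation: [0.0, 0.728, 0.686, 0.0]
force: [-1.9, -0.7, 5.3]
opening: 0.599
finger_force: 41.6
```

Emit:
step_arm(series=[[0, 0, 0, 0, 0, 0, 0.056], [0, 0, 0, 0, 0, 0, 0.065], [0, 0, 0, 0, 0, 0, 0.075], [0, 0, 0, 0, 0, 0, 0.085], [0, 0, 0.01, 0, 0, 0, 0.085]])

```text
time_s: 34.15
eef_pos: [0.6258, -0.0185, 0.1096]
orientation: [-0.001, 0.728, 0.686, -0.0]
force: [0.3, 0.0, 0.9]
opening: 0.991
finger_force: 0.0
```

Emit:
step_arm(series=[[0, 0, 0.03, 0, 0, 0, 0.085], [0, 0, 0.05, 0, 0, 0, 0.085], [-0.01, 0.03, 0.03, 0, 0, 0, 0.085], [-0.02, 0.045, 0, 0, 0, 0, 0.085], [-0.03, 0.05, 0, 0, 0, 0, 0.085]])

```text
time_s: 34.78
eef_pos: [0.5658, 0.1073, 0.2209]
orientation: [0.001, 0.728, 0.685, 0.001]
force: [1.1, 1.1, 0.0]
opening: 1.0
finger_force: 0.0
```

Emit:
step_arm(series=[[-0.03, 0.05, 0, 0, 0, 0, 0.085], [-0.03, 0.05, 0, 0, 0, 0, 0.085], [-0.03, 0.05, 0, 0, 0, 0, 0.085], [-0.015, 0.04, 0, 0, 0, 0, 0.085], [-0.007, 0.0175, 0, 0, 0, 0, 0.085]])

```text
time_s: 35.4
eef_pos: [0.4533, 0.3157, 0.2206]
orientation: [0.0, 0.727, 0.687, 0.001]
force: [-0.2, -0.2, -0.6]
opening: 0.992
finger_force: 0.0
```

```bash
python3 - <<'E'
from h import *
print(env.read_state()['eef_pos'])
for n in('top','side'):
    d=snap(n,n+'4'); P=world(d); im=d['img']
    for c,x,y in(('red',.627,-.018),('blue',.454,.314)):
        m=cmask(im,c,70,25)&(abs(P[...,1]-y)<.04)&(abs(P[...,0]-x)<.04);print(n,c,disc(P,m,.12,.15))
E
```

```text
[0.45328122 0.31569729 0.22055738]
top red (560, 'hullc', array([ 0.6235, -0.0166]), 'enc', array([ 0.6235, -0.0164]), 'r', 0.0259, 'z', np.float64(0.1353))
top blue (574, 'hullc', array([0.4535, 0.3127]), 'enc', array([0.4535, 0.3131]), 'r', 0.0255, 'z', np.float64(0.1334))
side red (671, 'hullc', array([ 0.6262, -0.0177]), 'enc', array([ 0.6268, -0.0178]), 'r', 0.027, 'z', np.float64(0.1373))
side blue (354, 'hullc', array([0.4559, 0.3125]), 'enc', array([0.4555, 0.3134]), 'r', 0.0272, 'z', np.float64(0.1352))
```

Emit:
step_arm(series=[[0.001, -0.0025, -0.02, 0, 0, 0, 0.085], [0, 0, -0.035, 0, 0, 0, 0.085], [0, 0, -0.035, 0, 0, 0, 0.085], [0, 0, -0.02, 0, 0, 0, 0.085], [0, 0, -0.0105, 0, 0, 0, 0.085]])

```text
time_s: 36.12
eef_pos: [0.4557, 0.3102, 0.0985]
orientation: [-0.0, 0.728, 0.685, -0.001]
force: [0.2, 0.8, -0.6]
opening: 0.994
finger_force: 0.0
```

Emit:
step_arm(series=[[0, 0, 0, 0, 0, 0, 0.085], [0, 0, 0, 0, 0, 0, 0.045], [0, 0, 0, 0, 0, 0, 0.045], [0, 0, 0, 0, 0, 0, 0.045], [0, 0, 0, 0, 0, 0, 0.045]])

```text
time_s: 36.75
eef_pos: [0.4555, 0.3116, 0.1003]
orientation: [0.0, 0.728, 0.686, 0.001]
force: [0.8, -0.9, 7.2]
opening: 0.599
finger_force: 40.8
```

Emit:
step_arm(series=[[0, 0, 0.006, 0, 0, 0, 0.045], [0, 0, 0.01, 0, 0, 0, 0.045], [0, 0, 0.018, 0, 0, 0, 0.045], [0, 0, 0.018, 0, 0, 0, 0.045], [0, 0, 0.012, 0, 0, 0, 0.045]])

```text
time_s: 37.38
eef_pos: [0.4552, 0.3115, 0.1646]
orientation: [0.0, 0.728, 0.686, 0.0]
force: [-0.2, -0.8, -2.6]
opening: 0.602
finger_force: 41.9
```

Emit:
step_arm(series=[[0.009, -0.012, 0, 0, 0, 0, 0.045], [0.016, -0.022, 0, 0, 0, 0, 0.045], [0.022, -0.03, 0, 0, 0, 0, 0.045], [0.022, -0.03, 0, 0, 0, 0, 0.045], [0.022, -0.03, 0, 0, 0, 0, 0.045]])

```text
time_s: 38.0
eef_pos: [0.5469, 0.1855, 0.1626]
orientation: [-0.0, 0.728, 0.686, -0.0]
force: [-0.3, 0.0, -2.5]
opening: 0.599
finger_force: 41.9
```

Emit:
step_arm(series=[[0.022, -0.03, 0, 0, 0, 0, 0.045], [0.022, -0.03, 0, 0, 0, 0, 0.045], [0.02, -0.028, 0, 0, 0, 0, 0.045], [0.015, -0.021, 0, 0, 0, 0, 0.045], [0.009, -0.0115, 0, 0, 0, 0, 0.045]])

```text
time_s: 38.62
eef_pos: [0.6347, 0.0655, 0.1628]
orientation: [-0.0, 0.728, 0.685, -0.0]
force: [0.0, 0.5, -2.1]
opening: 0.598
finger_force: 41.9
```

Emit:
step_arm(series=[[0, 0, -0.015, 0, 0, 0, 0.045], [0, 0, -0.018, 0, 0, 0, 0.045], [0, 0, -0.014, 0, 0, 0, 0.045], [0, 0, -0.008, 0, 0, 0, 0.045], [0, 0, -0.002, 0, 0, 0, 0.045]])

```text
time_s: 39.25
eef_pos: [0.634, 0.0672, 0.1057]
orientation: [-0.0, 0.728, 0.686, -0.0]
force: [0.4, -0.5, -1.5]
opening: 0.598
finger_force: 42.0
```

Emit:
step_arm(series=[[0, 0, -0.0015, 0, 0, 0, 0.045], [0, 0, -0.001, 0, 0, 0, 0.045], [0, 0, -0.001, 0, 0, 0, 0.045], [0, 0, 0, 0, 0, 0, 0.045], [0, 0, 0, 0, 0, 0, 0.045]])

```text
time_s: 39.88
eef_pos: [0.6342, 0.0669, 0.1029]
orientation: [0.0, 0.728, 0.686, 0.0]
force: [0.0, 0.3, -1.7]
opening: 0.599
finger_force: 42.0
```

Emit:
step_arm(series=[[0, 0, -0.001, 0, 0, 0, 0.045], [0, 0, -0.0005, 0, 0, 0, 0.045], [0, 0, 0, 0, 0, 0, 0.045], [0, 0, 0, 0, 0, 0, 0.045], [0, 0, 0, 0, 0, 0, 0.045]])

```text
time_s: 40.5
eef_pos: [0.6343, 0.0669, 0.1023]
orientation: [0.0, 0.728, 0.686, 0.0]
force: [-1.9, -0.5, 7.5]
opening: 0.597
finger_force: 43.0
```

Emit:
step_arm(series=[[0, 0, 0, 0, 0, 0, 0.054], [0, 0, 0, 0, 0, 0, 0.06], [0, 0, 0, 0, 0, 0, 0.075], [0, 0, 0, 0, 0, 0, 0.085], [0, 0, 0.01, 0, 0, 0, 0.085]])

```text
time_s: 41.12
eef_pos: [0.6338, 0.067, 0.1111]
orientation: [-0.0, 0.728, 0.686, -0.0]
force: [0.4, -0.3, 0.8]
opening: 0.993
finger_force: 0.0
```

Emit:
step_arm(series=[[0, 0, 0.03, 0, 0, 0, 0.085], [0, 0, 0.05, 0, 0, 0, 0.085], [-0.02, 0.04, 0.03, 0, 0, 0, 0.085], [-0.03, 0.05, 0, 0, 0, 0, 0.085], [-0.03, 0.05, 0, 0, 0, 0, 0.085]])

```text
time_s: 41.75
eef_pos: [0.5533, 0.2081, 0.2226]
orientation: [0.0, 0.728, 0.685, 0.001]
force: [0.8, 1.2, 0.4]
opening: 0.991
finger_force: 0.0
```

Emit:
step_arm(series=[[-0.03, 0.05, 0, 0, 0, 0, 0.085], [-0.02, 0.04, 0, 0, 0, 0, 0.085], [-0.01, 0.02, 0, 0, 0, 0, 0.085], [0, 0, 0, 0, 0, 0, 0.085], [0, 0, 0, 0, 0, 0, 0.085]])

```text
time_s: 42.38
eef_pos: [0.4945, 0.3164, 0.2217]
orientation: [0.0, 0.728, 0.686, 0.0]
force: [0.4, 0.3, 0.3]
opening: 0.991
finger_force: 0.0
```

```bash
python3 - <<'E'
from h import *
print(env.read_state()['eef_pos'])
for n in('top','side'):
    for k in '05':
        d=snap(n,n+'5') if k=='5' else dict(np.load(n+'0.npz')); P=world(d); im=d['img']
        for c,x,y in(('red',.627,-.018),('blue',.632,.069)):
            m=cmask(im,c,70,25)&(abs(P[...,1]-y)<.04)&(abs(P[...,0]-x)<.04);print(n,k,c,disc(P,m,.12,.15))
d=np.load('top5.npz')['img'][130:230,210:350]; e=im[120:270,260:400]
cv2.imwrite('pics/both5.png',cv2.resize(np.vstack([d,e]),None,fx=2.2,fy=2.2,interpolation=cv2.INTER_CUBIC))
E
```

```text
[0.49447079 0.31643528 0.22170102]
top 0 red (559, 'hullc', array([ 0.626, -0.017]), 'enc', array([ 0.6264, -0.0172]), 'r', 0.0262, 'z', np.float64(0.1354))
top 0 blue (542, 'hullc', array([0.631 , 0.0691]), 'enc', array([0.6309, 0.0697]), 'r', 0.0264, 'z', np.float64(0.1354))
top 5 red (562, 'hullc', array([ 0.6235, -0.0166]), 'enc', array([ 0.6235, -0.0165]), 'r', 0.0257, 'z', np.float64(0.1354))
top 5 blue (535, 'hullc', array([0.632 , 0.0693]), 'enc', array([0.6321, 0.0692]), 'r', 0.0257, 'z', np.float64(0.1355))
side 0 red (661, 'hullc', array([ 0.6283, -0.0182]), 'enc', array([ 0.6287, -0.0178]), 'r', 0.0267, 'z', np.float64(0.1372))
side 0 blue (555, 'hullc', array([0.6328, 0.0682]), 'enc', array([0.6338, 0.0686]), 'r', 0.0269, 'z', np.float64(0.1372))
side 5 red (672, 'hullc', array([ 0.6262, -0.0176]), 'enc', array([ 0.6261, -0.0174]), 'r', 0.0267, 'z', np.float64(0.1373))
side 5 blue (553, 'hullc', array([0.6339, 0.0682]), 'enc', array([0.6341, 0.0685]), 'r', 0.0272, 'z', np.float64(0.1371))
```

View pics/both5.png

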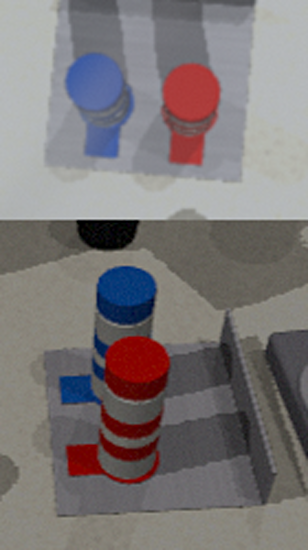

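Both jars stand on their own coasters. Blue is within 1 mm of centre, but red is about 2 mm too far forward. There's plenty of time, so I'll re-seat red.

Emit:
step_arm(series=[[0.02, -0.05, 0, 0, 0, 0, 0.085], [0.03, -0.055, 0, 0, 0, 0, 0.085], [0.03, -0.055, 0, 0, 0, 0, 0.085], [0.02, -0.055, 0, 0, 0, 0, 0.085], [0.02, -0.055, 0, 0, 0, 0, 0.085]])

```text
time_s: 43.1
eef_pos: [0.6146, 0.0442, 0.2214]
orientation: [0.0, 0.728, 0.685, 0.0]
force: [0.6, 0.7, -0.3]
opening: 0.998
finger_force: 0.0
```

Emit:
step_arm(series=[[0.01, -0.04, 0, 0, 0, 0, 0.085], [0.003, -0.02, 0, 0, 0, 0, 0.085], [0, -0.005, 0, 0, 0, 0, 0.085], [0, 0, 0, 0, 0, 0, 0.085], [0, 0, 0, 0, 0, 0, 0.085]])

```text
time_s: 43.72
eef_pos: [0.6268, -0.0166, 0.2215]
orientation: [0.0, 0.727, 0.686, 0.0]
force: [1.0, 0.7, 0.1]
opening: 0.988
finger_force: 0.0
```

Emit:
step_arm(series=[[-0.0005, 0, -0.025, 0, 0, 0, 0.085], [0, 0, -0.035, 0, 0, 0, 0.085], [0, 0, -0.03, 0, 0, 0, 0.085], [0, 0, -0.02, 0, 0, 0, 0.085], [0, 0, -0.0105, 0, 0, 0, 0.085]])

```text
time_s: 44.35
eef_pos: [0.6262, -0.0168, 0.0999]
orientation: [-0.0, 0.727, 0.686, -0.0]
force: [-0.0, -0.5, 1.0]
opening: 0.994
finger_force: 0.0
```

Emit:
step_arm(series=[[0, 0, 0, 0, 0, 0, 0.085], [0, 0, 0, 0, 0, 0, 0.045], [0, 0, 0, 0, 0, 0, 0.045], [0, 0, 0, 0, 0, 0, 0.045], [0, 0, 0, 0, 0, 0, 0.045]])

```text
time_s: 44.98
eef_pos: [0.6268, -0.0178, 0.1018]
orientation: [0.001, 0.728, 0.686, 0.0]
force: [-1.6, -0.3, 6.0]
opening: 0.599
finger_force: 41.1
```

Emit:
step_arm(series=[[0, 0, 0.003, 0, 0, 0, 0.045], [0, 0, 0.003, 0, 0, 0, 0.045], [0.002, 0, 0, 0, 0, 0, 0.045], [0, 0, 0, 0, 0, 0, 0.045], [0, 0, -0.003, 0, 0, 0, 0.045]])

```text
time_s: 45.6
eef_pos: [0.6285, -0.0178, 0.1037]
orientation: [0.0, 0.728, 0.686, 0.0]
force: [0.1, -0.5, -2.1]
opening: 0.603
finger_force: 42.0
```

Emit:
step_arm(series=[[0, 0, -0.0015, 0, 0, 0, 0.045], [0, 0, -0.001, 0, 0, 0, 0.045], [0, 0, -0.0005, 0, 0, 0, 0.045], [0, 0, 0, 0, 0, 0, 0.045], [0, 0, 0, 0, 0, 0, 0.045]])

```text
time_s: 46.22
eef_pos: [0.6284, -0.0177, 0.1019]
orientation: [0.0, 0.728, 0.686, 0.0]
force: [-4.5, -0.6, 9.8]
opening: 0.597
finger_force: 42.9
```

Emit:
step_arm(series=[[0, 0, 0, 0, 0, 0, 0.054], [0, 0, 0, 0, 0, 0, 0.06], [0, 0, 0, 0, 0, 0, 0.075], [0, 0, 0, 0, 0, 0, 0.085], [0, 0, 0.01, 0, 0, 0, 0.085]])

```text
time_s: 46.85
eef_pos: [0.6282, -0.0177, 0.1105]
orientation: [-0.001, 0.728, 0.686, -0.0]
force: [-0.0, -0.3, 0.6]
opening: 0.994
finger_force: 0.0
```

Emit:
step_arm(series=[[0, 0, 0.03, 0, 0, 0, 0.085], [0, 0, 0.05, 0, 0, 0, 0.085], [-0.02, 0.03, 0.05, 0, 0, 0, 0.085], [-0.03, 0.05, 0, 0, 0, 0, 0.085], [-0.03, 0.055, 0, 0, 0, 0, 0.085]])

```text
time_s: 47.48
eef_pos: [0.5478, 0.118, 0.2423]
orientation: [0.001, 0.728, 0.685, 0.001]
force: [0.6, 0.7, -0.6]
opening: 0.995
finger_force: 0.0
```

Emit:
step_arm(series=[[-0.03, 0.055, 0, 0, 0, 0, 0.085], [-0.02, 0.055, 0, 0, 0, 0, 0.085], [0, 0.055, 0, 0, 0, 0, 0.085], [0, 0.02, 0, 0, 0, 0, 0.085], [0, 0, 0, 0, 0, 0, 0.085]])

```text
time_s: 48.1
eef_pos: [0.4985, 0.3026, 0.241]
orientation: [0.0, 0.727, 0.686, 0.0]
force: [-0.2, -0.6, 0.4]
opening: 0.996
finger_force: 0.0
```

```bash
python3 - <<'E'
from h import *
for n in('top','side'):
    d=snap(n,n+'6'); P=world(d); im=d['img']
    for c,x,y,z0,z1 in(('red',.627,-.018,.12,.15),('blue',.632,.069,.12,.15),('green',.473,-.28,.035,.06)):
        m=cmask(im,c,60,20)&(abs(P[...,1]-y)<.04)&(abs(P[...,0]-x)<.04);print(n,c,disc(P,m,z0,z1))
    m=(abs(P[...,1]+.0213)<.045)&(abs(P[...,0]-.4615)<.045);print('empty',disc(P,m,.04,.06))
E
```

```text
top red (565, 'hullc', array([ 0.6252, -0.0167]), 'enc', array([ 0.6253, -0.0168]), 'r', 0.026, 'z', np.float64(0.1353))
top blue (545, 'hullc', array([0.6318, 0.0695]), 'enc', array([0.6317, 0.0697]), 'r', 0.0258, 'z', np.float64(0.1352))
top green (442, 'hullc', array([ 0.4722, -0.2783]), 'enc', array([ 0.4718, -0.2785]), 'r', 0.0251, 'z', np.float64(0.0489))
empty (90, 'hullc', array([ 0.4598, -0.0207]), 'enc', array([ 0.4598, -0.0207]), 'r', 0.0248, 'z', np.float64(0.0485))
side red (673, 'hullc', array([ 0.6276, -0.0178]), 'enc', array([ 0.6274, -0.0173]), 'r', 0.0266, 'z', np.float64(0.1372))
side blue (553, 'hullc', array([0.6338, 0.0682]), 'enc', array([0.6339, 0.068 ]), 'r', 0.0265, 'z', np.float64(0.1371))
side green (954, 'hullc', array([ 0.4739, -0.2797]), 'enc', array([ 0.4744, -0.2794]), 'r', 0.0255, 'z', np.float64(0.0508))
empty (245, 'hullc', array([ 0.4627, -0.0216]), 'enc', array([ 0.4624, -0.0214]), 'r', 0.0259, 'z', np.float64(0.0475))
```

View pics/side6.png

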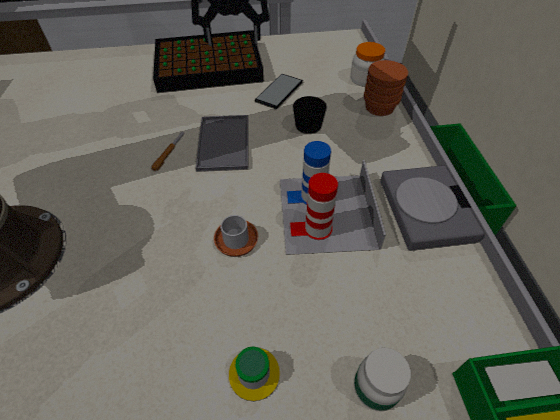

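The picture shows everything in place and upright: jars on their own coasters (316,175 and 321,207), the empty tin in the saucer (235,233) and the green-lidded tin mid-mat (253,367).

```bash
python3 -c "
from rig import env
print(env.hand_in())"
```

```text
the job is handed in; nothing more can be done
None
```

The job is handed in at about 48 s of the 136 s allowed: the full tin is on the mat, the empty tin is in the saucer, and both jars are upright on their own coasters, all within about 1–2 mm of centre by the cameras; the result of the judging was not shown.

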